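Unload the lens carrier from the dry box onto the inspection spindle

TASK

Swing the round cover of the dry box open and reach in through the port to lift the lens carrier off its tilted pedestal. Bring it straight out without letting it touch the bench, turn it upright, line its square bore up with the square spindle of the inspection stand, and lower it fully home before you let go. Then swing the cover fully shut over the port again and leave the other things on the bench where they are.

Things in the scene. Friction and masses are not known exactly. Their poses are not given: they have to be found in the camera images.
- chamber: Dry box, fixed: white enclosure, clear sides, 254 mm high plus low fittings on top. Origin: at bench height straight below the port; x to its back, y to its left seen from the robot. From there it reaches 106 mm right, 221 left, 90 front, 173 back. Its front panel slopes: the outward normal points up and toward -x, 35 degrees from vertical. A round gauge at its upper right is 12 mm proud.
- port (a point): Centre of the round port (110 mm in diameter), in the face of its flange ring (144 mm outside, 5 mm proud of the panel; wall with ring 9 mm thick). Frame: z = outward normal of the panel, 35 degrees from vertical toward the robot; x = up the slope; y = to the box's left. The pedestal's shoulder is 55 mm behind this point, on the port's axis and square to it.
- cover (a joint): Swing cover of the port: aluminium disc, 132 mm in diameter, outer face 6.5 mm above the flange face; it turns in the panel's plane about a screw at the port's lower left. 0 = shut. It opens up the slope and to the left, to its stop at 1.85 rad; the port is clear from 1.5 on. Starts up to 0.12 ajar. Friction holds it where it is left; 1 to 3 N at the knob move it.
- cover_knob (a point): Grip point on the axis of the cover's black round knob, 23 mm above the cover's face, 7 mm below the knob's top. Knob 20 mm in diameter, 30 mm tall, along the panel's normal, in the middle of the cover, 87.7 mm from the pivot. Travels with the cover; z = panel's outward normal. The knob turns with the cover and can creep along the pads; fingers that close along the box's y push it best.
- cover_pivot (a point): Point on the cover's turning axis, as far out from the panel as cover_knob. z = the turning axis (panel's outward normal); the cover opens by right-hand rotation about z.
- carrier: Lens carrier, 100 to 170 g: dark disc, 64 mm in diameter, 8 mm thick, six small lenses on it; square hub 26 x 26 mm up to 42 mm above the underside: grip it there, fingertips 10 mm or more above the underside. Origin: centre of underside; z along the hub, x, y square to its flats. A square bore, 18 x 18 mm, 30 deep, in line with the flats, opens in the underside.
- pedestal (a point): Shoulder of the tilted pedestal in the dry box, axes as the port's. The carrier starts on it, underside on the shoulder, z along the port's normal, flats along x and y, hub top 13 mm behind the port face, on a square spindle 16 x 16 mm, 24 mm high: draw it off along z.
- fixture: Inspection stand, fixed to the bench: black square foot 96 x 96 x 12 mm, grey column, graduated aluminium table 80 mm in diameter, which does not turn. Origin: centre of the foot at bench height.
- spindle (a point): Centre of the shoulder on top of the stand, 55 mm above the bench; the carrier's underside rests here when fully home. A steel spindle 16 x 16 mm rises 24 mm from it, upright, its last 5 mm tapering to 10 x 10 mm; its flats lie along x and y of this frame. Any of the four quarter turns of the carrier is good.
- loupe: Bystander: black loupe, 37 mm in diameter, 29 mm high; origin under its centre.
- parts_dish: Bystander: round steel dish, 68 mm in diameter, 14 mm high; origin under its centre.
- tape_roll_amber: Bystander: orange tape roll lying flat, 53 mm in diameter, 12 mm high; origin under its centre.

How it is judged:
By the outcome, as a careful person would: the job done as asked, in the order asked, and still so for the second after the job is handed in, with the robot touching nothing.
It also fails if it takes over 72 s, if anything falls off the work surface, if the arm or the gripper's body presses on something with over 40 N, if the wrist force passes 120 N, or if a joint passes its speed limit or range.

ROBOT

A 6-joint arm with a two-finger parallel gripper is mounted at the origin on a cart in front of the work surface, level with it; the furniture and walls round the work are solid. World frame = base frame: x ahead of the robot, y to its left, z up, the work surface at z = 0. Lengths are in m, angles in rad, forces in N, time in s.
With the tool pointing down it reaches from about 0.275 to 1 m from the base axis. Payload 8.4 kg.
Tool frame: the origin (TCP) lies on the centre line of the jaws, within the pads' length; the fingertips stand 17 mm ahead of it and the grasp point (between the pads) lies 2 mm behind it (bot.tcp_to_tips is the z of the fingertips in the tool frame, in m); z points along the fingers, y is the line along which they close (so a half turn about z gives the same grasp; the last joint's range is limited). The gripper opens to 85 mm and grips with 20 to 120 N. Pads are 22 mm wide; open, the fingers measure 114 mm over their backs; the gripper's body (76 mm by 85 mm) begins 54 mm behind the grasp point. The pads swing forward as they close: fully open they stand 13 mm farther back than shut.
Start: joints at [1.112, 0.353, 1.633, -0, 1.155, -0.002], TCP at [0.276, 0.561, 0.217] pointing down, gripper open.
Joint ranges: [-2.63, 2.63], [-0.92, 2.1], [0.06, 2.66], [-1.3, 4.44], [0, 2.69], [-3.02, 3.02]. Speed limits (rad/s): [2.22, 2.22, 2.79, 3.14, 3.14, 3.14].

INTERFACE

Orientations are given as a unit quaternion [x, y, z, w].
In Python, from workcell import bot, hand, kinematics, get_obs, vision, hand_in gives the robot as it stands. The module is installed in compiled form; this text tells all that it offers. Calls block until the motion is done:
- bot.reach(position, orientation): joint-space move of the TCP to a pose.
- bot.servo_line(position, ori=None, velocity=0.15): straight line of the TCP; ori=None keeps the orientation; velocity is the mean speed in m/s.
- bot.goto_joints(angles): joint-space move.
- hand.move_gripper(opening, strength=None): finger opening in m; strength is the grip in N (None keeps the last); returns when the fingers have stopped.
- bot.dwell(seconds).
- kinematics.solve_ik(position, orientation): joint angles nearest the present ones, or None.
- get_obs(): the state.
- vision.read_camera(name): name is "side" or "top"; returns a dict with "frame" (400x640x3 uint8, red, green, blue), "intrinsics" (3x3 intrinsics, pixels), "view" (4x4, takes a point from world to camera coordinates). Camera axes: x right, y down, z forward; pixel columns grow to the right and rows downward; lengths in m; the calibration is good to about 2 mm. A picture is of the moment at which its call begins. There is no depth.
A pose or a line that the arm cannot do raises bot.IKError and nothing moves.
- hand_in(): hands the job in; it is judged then, once.
The state is a dict: "time_s": time; "joint_pos": joint angles; "joint_vel": joint speeds; "joint_efforts": joint torques, N m; "position": TCP position; "orientation": TCP orientation; "wrist_force": force on the tool from outside, world axes, zero at the start; "ft_torque": the same for the moment, N m; "gripper_width": finger opening in m; "grip_force": force on a finger pad.
Only numpy, scipy, OpenCV 4.12 (cv2) and the standard library are available. Lean on these libraries where they do the work, as an engineer would, in place of code of your own. Each camera call takes 0.05 s, during which the arm holds its last target. There are 200 camera calls.

## Working session

There is one attempt and no reset: what is moved stays moved. The work goes in short steps, each a Python script; the robot and the scene stay as the last script left them, time stands still between calls to the robot, and variables do not carry over. Pictures are saved under pics/ and viewed, at most 10 in all, crops included, and the job is handed in when it is done.

```bash
mkdir -p pics; ls
python3 - <<'E'
from workcell import bot, hand, kinematics, get_obs, vision
import cv2,numpy as np
for n in ("side","top"):
    r=vision.read_camera(n); cv2.imwrite(f"pics/{n}0.png",r["frame"][:,:,::-1]); np.savez(f"{n}0.npz",**r)
    print(n,r["intrinsics"].tolist(),np.round(r["view"],4).tolist())
print(get_obs())
E
```

```text
pics
side [[517.9067444596421, 0.0, 309.21836409360634], [0.0, 517.9067444596421, 199.7830971008192], [0.0, 0.0, 1.0]] [[0.9872, -0.1587, 0.0136, -0.4883], [-0.0938, -0.6488, -0.7551, 0.1895], [0.1287, 0.7442, -0.6555, 1.4669], [0.0, 0.0, 0.0, 1.0]]
top [[392.0137191439816, 0.0, 321.0473515734137], [0.0, 392.0137191439816, 191.78248472543834], [0.0, 0.0, 1.0]] [[-0.0002, -1.0, 0.0033, 0.0646], [-0.9802, -0.0004, -0.1981, 0.5559], [0.1981, -0.0032, -0.9802, 1.2002], [0.0, 0.0, 0.0, 1.0]]
{'time_s': 0.1, 'joint_pos': array([ 1.11157954e+00,  3.53587458e-01,  1.63407452e+00,  5.17520407e-06,
        1.15519804e+00, -2.43836758e-03]), 'joint_vel': array([-0.00064959, -0.00267885, -0.00121851,  0.00036429, -0.00243103,
        0.00160302]), 'joint_efforts': array([ 8.22993684e-05, -6.06367779e+01, -3.42816031e+01, -1.79192034e-04,
        4.02705482e-03,  5.24570851e-05]), 'position': array([0.27548077, 0.56050712, 0.2166251 ]), 'orientation': array([ 2.26409830e-01,  9.74031923e-01, -6.16330563e-04, -1.47278989e-04]), 'wrist_force': array([ 0.41361347, -0.49204862,  0.28396128]), 'ft_torque': array([-0.02476369,  0.00357616,  0.00143123]), 'grip_force': 0.0, 'gripper_width': 0.08547039784554274}
```

View pics/side0.png

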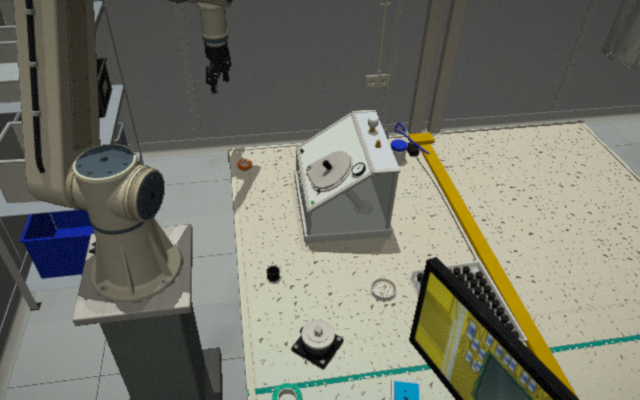

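View pics/top0.png

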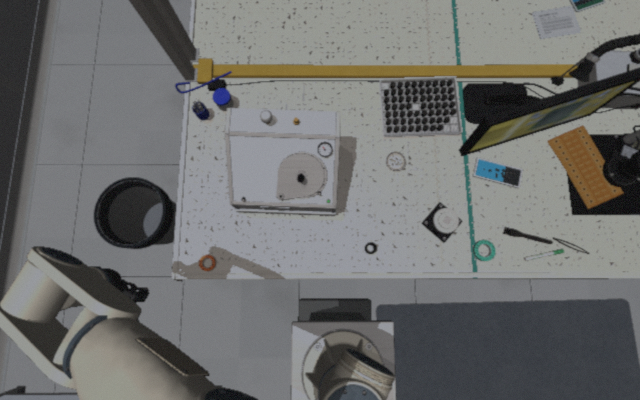

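Side: dry box at about (345,175), stand at (318,343). Top: box at (285,165), cover at (302,177), stand at (443,221), amber roll at (207,263), loupe at (371,248), dish at (396,160). Next, enlarged crops of the box and the stand.

Run:
```python
import cv2,numpy as np
s=np.load("side0.npz")["frame"];t=np.load("top0.npz")["frame"]
def c(im,x,y,w,h,W,H): return cv2.resize(im[y:y+h,x:x+w],(W,H),interpolation=cv2.INTER_CUBIC)
a=np.hstack([c(s,290,130,100,75,400,300),c(t,225,135,120,90,400,300)])
b=np.hstack([c(s,285,310,72,54,400,300),c(t,412,194,64,48,400,300)])
cv2.imwrite("pics/crop.png",np.vstack([a,b])[:,:,::-1])
```

```text
(no output)
```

View pics/crop.png

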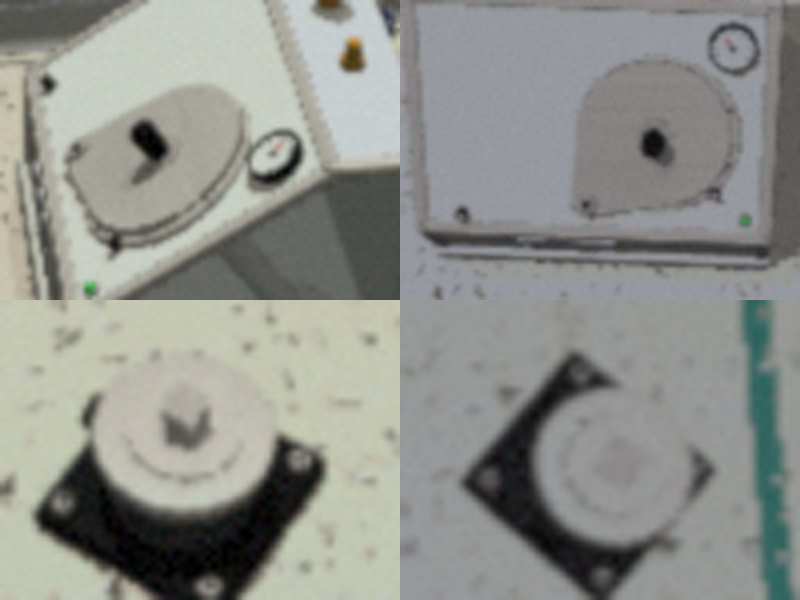

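Box crops: knob at side ≈(327,165), top ≈(421·)→(301,178); pivot screw at side ≈(309,168), top ≈(281,197). Stand: foot is a diamond and the spindle is at side ≈(319,387/…)→(318.5,386−50), top ≈(447,220). I'll average frames for sub‑pixel work and print an enlarged, contrast-stretched spindle.

```bash
cat > h.py <<'E'
import cv2,numpy as np
from scipy.spatial.transform import Rotation as Ro
def avg(name,n):
    from workcell import vision
    L=[vision.read_camera(name) for _ in range(n)]
    r=dict(L[0]); r["frame"]=np.mean([l["frame"] for l in L],0); np.savez(f"{name}A.npz",**r); return r
def load(name): return dict(np.load(f"{name}A.npz"))
def ray(r,p):
    V=r["view"];R=V[:3,:3];o=-R.T@V[:3,3]
    d=R.T@np.linalg.inv(r["intrinsics"])@[p[0],p[1],1]; return o,d/np.linalg.norm(d)
def onplane(r,p,q,n):
    o,d=ray(r,p); return o+d*(np.dot(np.subtract(q,o),n)/(d@n))
def onz(r,p,z): return onplane(r,p,[0,0,z],np.array([0,0,1.]))
def tri(rs,ps,rt,pt):
    o1,d1=ray(rs,ps);o2,d2=ray(rt,pt)
    A=np.c_[d1,-d2];t=np.linalg.lstsq(A,o2-o1,rcond=None)[0]
    a=o1+d1*t[0];b=o2+d2*t[1]; return (a+b)/2,np.linalg.norm(a-b)
def proj(r,P):
    c=r["view"][:3,:3]@np.asarray(P)+r["view"][:3,3]; u=r["intrinsics"]@c; return u[:2]/u[2]
E
python3 - <<'E'
from h import *
s=avg("side",12);t=avg("top",12)
def c(r,x,y,w,h,W,H,st=1):
    im=r["frame"][y:y+h,x:x+w].astype(np.float32)
    if st: im=(im-im.min())/(im.max()-im.min())*255
    return cv2.resize(im,(W,H),interpolation=cv2.INTER_CUBIC).clip(0,255)
def st(im): return im
S=c(s,300,318,36,30,400,333); T=c(t,432,207,32,27,400,333)
# contrast for top: stretch bright range
T=((T-120)*2.2).clip(0,255) if T.mean()>150 else T
a=np.hstack([S,T]);b=np.hstack([c(s,290,130,100,66,400,264),c(t,225,140,120,79,400,264)])
cv2.imwrite("pics/crop2.png",np.vstack([a,b])[:,:,::-1])
E
```

```text
[ WARN:0@45.997] global loadsave.cpp:1063 imwrite_ Unsupported depth image for selected encoder is fallbacked to CV_8U.
```

View pics/crop2.png

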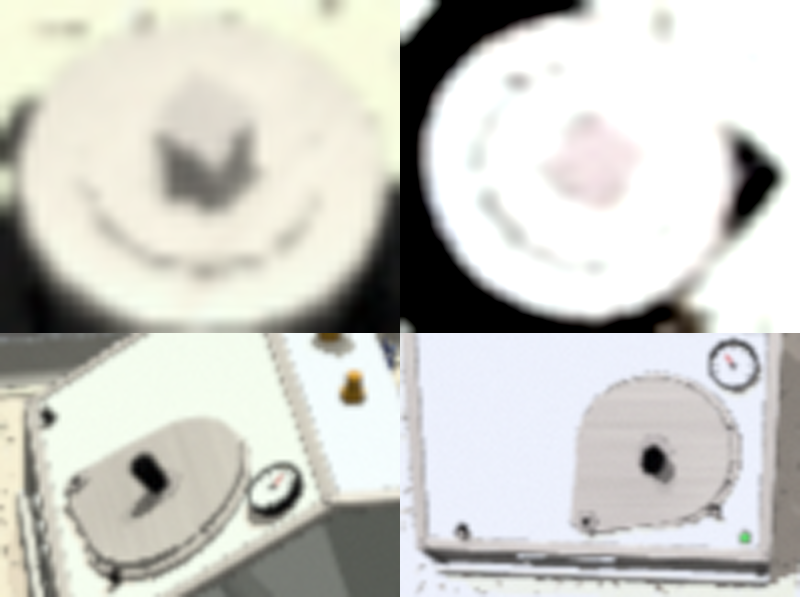

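The spindle diamond is about in line with the foot: side base corners ≈(314.5,335.4), (318.6,337), (323,333.7); top diamond about (447.5,220). Now measure numerically.

Run:
```python
from h import *
s=load("side");t=load("top"); np.set_printoptions(precision=4,suppress=True)
def blob(r,x0,y0,x1,y1,thr):
    g=r["frame"][y0:y1,x0:x1].max(2); m=(g<thr).astype(np.uint8)
    n,l,st,c=cv2.connectedComponentsWithStats(m)
    return [(st[i][4],c[i]+[x0,y0],st[i][:4]) for i in range(1,n) if st[i][4]>=4],l,(x0,y0)
# foot
for nm,r,box in (("side",s,(285,312,352,372)),("top",t,(415,195,475,248))):
    x0,y0,x1,y1=box; g=r["frame"][y0:y1,x0:x1].max(2)
    m=(g<75).astype(np.uint8); n,l,st,c=cv2.connectedComponentsWithStats(m)
    i=[k for k in range(1,n) if st[k][4]>25]; m=np.isin(l,i).astype(np.uint8)
    pts=np.argwhere(m)[:,::-1]+[x0,y0]
    P=np.array([onz(r,p,0.012)[:2] for p in pts]); 
    rc=cv2.minAreaRect((P*1000).astype(np.float32)); print(nm,"foot",rc)
print("spindle side base",[onz(s,p,.055)[:2] for p in ((314.5,335.4),(318.6,337),(323,333.7))])
# table top disc bright -> ellipse, rays on z=.055: mask table region by contrast with foot difficult; spindle tip in top
W=t["frame"][207:234,432:464]; sat=W.max(2)-W.min(2)
print("tip tri", tri(s,(317.9,326.8),t,(447.6,219.9)))
for nm,r,box in (("side",s,(318,155,336,175)),("top",t,(292,168,312,188))):
    B,l,o=blob(r,*box,75); print(nm,"knob",[(a,c,b) for a,c,b in B])
```

```text
side foot ((460.6127014160156, -334.82354736328125), (97.33094787597656, 95.07533264160156), 47.940025329589844)
top foot ((464.2734069824219, -328.9385070800781), (93.18145751953125, 94.09685516357422), 47.84996032714844)
spindle side base [array([ 0.4525, -0.3371]), array([ 0.4614, -0.343 ]), array([ 0.4734, -0.3355])]
tip tri (array([ 0.4622, -0.3286,  0.0759]), np.float64(0.001093967924725814))
side knob [(np.int32(56), array([327.0893, 165.1429]), array([ 5,  6,  9, 10], dtype=int32))]
top knob [(np.int32(56), array([300.8929, 178.    ]), array([5, 6, 8, 9], dtype=int32))]
```

Run:
```python
from h import *
s=load("side");t=load("top"); np.set_printoptions(precision=4,suppress=True)
K,e=tri(s,(327.09,165.14),t,(300.89,178.0)); print("knob mid",K,e)
def dark(r,x,y,w=3):
    g=r["frame"].max(2)[y-w:y+w+1,x-w:x+w+1]; g=(g.max()-g)**2; Y,X=np.mgrid[y-w:y+w+1,x-w:x+w+1]; return np.array([(g*X).sum(),(g*Y).sum()])/g.sum()
# marks: pivot screw, black dot, latch, green led, gauge
for n,a,b in (("pivot",(309,168),(281,197)),("dot",(302,151),(244,199)),("latch",(319,191),(319,193))):
    pa,pb=dark(s,*a),dark(t,*b); print(n,pa,pb,*tri(s,pa,t,pb))
def green(r,x0,y0,x1,y1):
    f=r["frame"][y0:y1,x0:x1]; g=np.clip(f[...,1]-(f[...,0]+f[...,2])/2-15,0,None); Y,X=np.mgrid[y0:y1,x0:x1]; return np.array([(g*X).sum(),(g*Y).sum()])/g.sum()
pa,pb=green(s,306,196,318,208),green(t,443-225+215,195,458,206) if 0 else green(t,440-0-0-0-0 and 442,194,458,206) if 0 else green(t,444-0,195,456,206) if 0 else green(t,442,195,456,206) if 0 else green(t,443,195,453,206) if 0 else (green(t,442,196,455,206) if 0 else green(t,325+118-118+0,195,338+118-118,208))
print("green",pa,pb,*tri(s,pa,t,pb))
# near-horizontal edges in top
g=t["frame"].mean(2); d=cv2.Sobel(g,cv2.CV_64F,0,1,ksize=3)
for lo,hi,z in ((104,116,.25),(130,142,.25),(200,216,.1)):
    X=np.arange(240,328); Y=lo+np.abs(d[lo:hi,240:328]).argmax(0)
    L=cv2.fitLine(np.c_[X,Y].astype(np.float32),cv2.DIST_HUBER,0,.01,.01).ravel()
    p=[(x,L[3]+(x-L[2])*L[1]/L[0]) for x in (240,328)]; A,B=[onz(t,q,z) for q in p]
    v=A-B; print(lo,p,"yaw deg",np.degrees(np.arctan2(-v[0],v[1])),A,B)
```

```text
knob mid [0.5641 0.1221 0.2084] 0.0010768381953220343
pivot [308.8057 167.8798] [281.0632 196.8154] [0.5203 0.1821 0.1575] 0.00028739251099213367
dot [301.2776 150.6671] [243.5345 199.1029] [0.5152 0.2946 0.1424] 0.001826840694434986
latch [318.6951 190.145 ] [318.6674 192.3528] [0.5323 0.072  0.1598] 0.0015949673035150764
green [311.9494 201.1926] [328.0221 200.7476] [0.5092 0.0443 0.1447] 0.0031902974142072986
104 [(240, np.float32(108.418495)), (328, np.float32(110.67597))] yaw deg -1.496610221992254 [0.756  0.2935 0.25  ] [0.7495 0.0456 0.25  ]
130 [(240, np.float32(136.2971)), (328, np.float32(139.71617))] yaw deg -2.2801904458885156 [0.6735 0.2901 0.25  ] [0.6638 0.046  0.25  ]
200 [(240, np.float32(208.0419)), (328, np.float32(211.33646))] yaw deg -2.1494005667492044 [0.496  0.3128 0.1   ] [0.4859 0.0435 0.1   ]
```

```bash
cat >> h.py <<'E'
yaw=np.radians(-2.1); sl=np.radians(35)
Rb=Ro.from_euler('z',yaw).as_matrix()
PX=Rb@[np.cos(sl),0,np.sin(sl)];PY=Rb@[0,1.,0];PN=np.cross(PX,PY)
PR=np.c_[PX,PY,PN]
K0=np.array([.5641,.1221,.2084])+.008*PN      # cover_knob seen
PV0=np.array([.5203,.1821,.1575])
def inplane(v): return PR.T@v
w=inplane(K0-PV0); a0=np.arctan2(w[1],w[0]); L=.0877
PV=K0-L*(PX*np.cos(a0)+PY*np.sin(a0))         # pivot at knob height, consistent with the knob
def knob(a): return PV+L*(PX*np.cos(a)+PY*np.sin(a))
def ori(th,sgn=1): # tool z=-n, closing axis = Y turned by th about n
    y=Ro.from_rotvec(PN*th).apply(PY)*sgn; z=-PN; return Ro.from_matrix(np.c_[np.cross(y,z),y,z]).as_quat()
def down(psi): # closing axis at world angle psi
    y=np.array([np.cos(psi),np.sin(psi),0]);z=np.array([0,0,-1.]);return Ro.from_matrix(np.c_[np.cross(y,z),y,z]).as_quat()
E
python3 - <<'E'
from h import *
from workcell import kinematics as k
np.set_printoptions(precision=3,suppress=True)
s=load("side");t=load("top")
print("w",w,np.hypot(*w[:2]),"a0",a0,"PV",PV)
for a in (-np.pi/4,):
    port=knob(a)-.0295*PN; print("port",port,"box origin xy",port[:2])
for sg in(1,-1):
  for th in (0,.9,1.8): print(sg,th,k.solve_ik(knob(a0+th)-.002*PN,ori(th,sg)), k.solve_ik(knob(a0+th)+.1*PN,ori(0,sg)))
port=knob(-np.pi/4)-.0295*PN
for z in (-.025,.15): print(k.solve_ik(port+z*PN,ori(0)))
for i in range(4):
    for z in (.085,.2): print(i,z,k.solve_ik([.463,-.329,z],down(np.radians(47.9+90*i))))
print("monitor",tri(s,(430,260),t,(486,120)),tri(s,(412,352),t,(462,152)))
E
```

```text
w [ 0.067 -0.058  0.023] 0.08873726870668862 a0 -0.717644791059407 PV [0.508 0.182 0.177]
port [0.573 0.117 0.188] box origin xy [0.573 0.117]
1 0 [ 0.345  0.055  2.195 -0.613  0.381 -0.674] [ 0.412 -0.169  2.184 -0.448  0.613 -0.82 ]
1 0.9 [ 0.491  0.114  2.095 -0.672  0.483 -1.411] [ 0.57  -0.084  2.085 -0.538  0.692 -0.623]
1 1.8 [ 0.658  0.162  2.109 -0.821  0.526 -2.023] [ 0.755 -0.031  2.099 -0.658  0.731 -0.356]
-1 0 [ 0.345  0.055  2.195 -0.613  0.381  2.467] [ 0.412 -0.169  2.184 -0.448  0.613  2.321]
-1 0.9 [ 0.491  0.114  2.095 -0.672  0.483  1.731] [ 0.57  -0.084  2.085 -0.538  0.692  2.518]
-1 1.8 [ 0.658  0.162  2.109 -0.821  0.526  1.118] [ 0.755 -0.031  2.099 -0.658  0.731  2.786]
[ 0.31   0.173  2.192 -0.799  0.276 -0.503]
[ 0.421 -0.218  2.186 -0.427  0.658 -0.842]
0 0.085 [-0.62   0.426  1.864 -0.     0.852 -1.456]
0 0.2 [-0.62   0.283  1.775 -0.     1.084 -1.456]
1 0.085 None
1 0.2 None
2 0.085 [-0.62   0.426  1.864 -0.     0.852  1.685]
2 0.2 [-0.62   0.283  1.775 -0.     1.084  1.685]
3 0.085 [-0.62   0.426  1.864 -0.     0.852  0.114]
3 0.2 [-0.62   0.283  1.775 -0.     1.084  0.114]
monitor (array([ 0.69 , -0.366,  0.317]), np.float64(0.009841290421986669)) (array([ 0.686, -0.403,  0.036]), np.float64(0.017884371464653995))
```

Run:
```python
from h import *
from workcell import bot,hand,get_obs
np.set_printoptions(precision=3,suppress=True)
def st(m): o=get_obs(); print(m,round(o["time_s"],1),o["wrist_force"],o["gripper_width"],o["grip_force"])
hand.move_gripper(.05,40)
bot.reach(K0+.09*PN,ori(0)); st("above")
bot.servo_line(K0-.002*PN,ori(0),.12); st("at")
hand.move_gripper(.0,40); st("grip")
N=9
for i in range(1,N+1):
    th=1.68*i/N
    bot.servo_line(knob(a0+th)-.002*PN,ori(th),.12)
    if i%3==0: st(i)
hand.move_gripper(.05); st("rel")
bot.servo_line(knob(a0+th)+.09*PN,ori(th),.2)
bot.reach(np.array([.40,-.05,.38]),ori(0)); st("away")
s=avg("side",6);t=avg("top",6)
def c(r,x,y,w,h,W,H): return cv2.resize(r["frame"][y:y+h,x:x+w].astype(np.float32),(W,H),interpolation=cv2.INTER_CUBIC).clip(0,255)
cv2.imwrite("pics/open.png",np.hstack([c(s,290,130,80,80,400,400),c(t,255,135,90,90,400,400)])[:,:,::-1].astype(np.uint8))
```

```text
above 3.5 [0.151 0.212 0.746] 0.049808688631554264 0.0
at 4.4 [-0.15   0.176 -0.634] 0.050316117524073 0.0
grip 5.0 [-0.831  0.402 -0.059] 9.5971774495922e-05 0.0
3 6.0 [ 0.474 -0.277  0.076] -0.0002563904316072949 0.0
6 7.0 [-0.046  0.273  0.258] 0.00034814761293922556 0.0
9 8.0 [ 0.438 -0.117  0.289] 0.0004696476489573116 0.0
rel 8.5 [ 0.13  -0.664 -0.011] 0.050013306252166156 0.0
away 10.4 [ 0.361  0.38  -0.308] 0.05019487721526447 0.0
```

View pics/open.png

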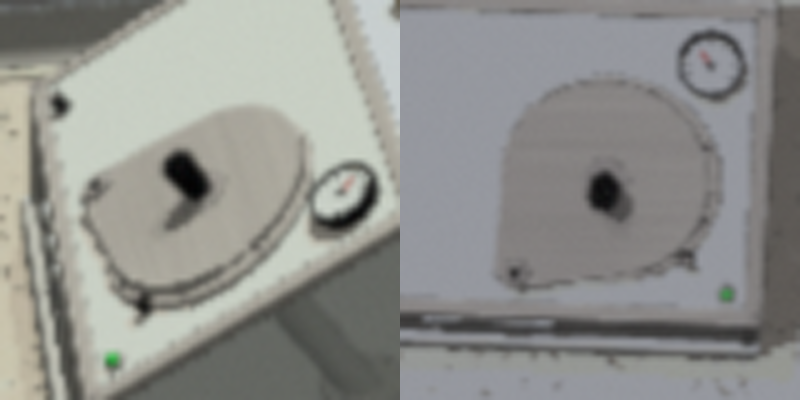

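The cover has not moved: knob still at side (327,165), top (301,178), and the fingers closed on nothing. I'll go back above it, compare the commanded and actual TCP, and look.

Run:
```python
from h import *
from workcell import bot,hand,get_obs
np.set_printoptions(precision=4,suppress=True)
p=K0+.03*PN
bot.reach(K0+.06*PN,ori(0)); bot.servo_line(p,ori(0),.15)
bot.dwell(.2)
o=get_obs(); print(p,o["position"],ori(0),o["orientation"],o["time_s"], bot.tcp_to_tips)
s=avg("side",3);t=avg("top",3)
Rt=Ro.from_quat(o["orientation"]).as_matrix(); tip=o["position"]+Rt[:,2]*bot.tcp_to_tips
print("tip px",proj(s,tip),proj(t,tip),"tcp",proj(s,o["position"]),proj(t,o["position"]))
def c(r,x,y,w,h,W,H): return cv2.resize(r["frame"][y:y+h,x:x+w].astype(np.float32),(W,H),interpolation=cv2.INTER_CUBIC).clip(0,255)
cv2.imwrite("pics/chk.png",np.hstack([c(s,290,120,80,80,400,400),c(t,255,135,90,90,400,400)])[:,:,::-1].astype(np.uint8))
```

```text
[0.5423 0.1229 0.2395] [0.5424 0.1226 0.2406] [ 0.0175  0.9536 -0.0055  0.3007] [ 0.0178  0.9533 -0.0054  0.3013] 12.5083 0.017
tip px [323.3893 160.3014] [300.46   180.8496] tcp [320.1385 156.5705] [300.0476 183.1835]
```

View pics/chk.png

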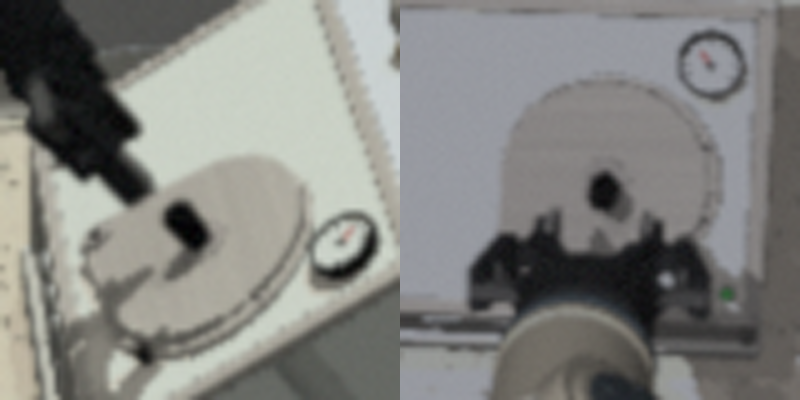

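The tips in view (side ≈(319,158), top ≈(299.5,184)) sit some 20 mm farther back along the tool than computed. I'll measure the tip position numerically, closed and open.

Run:
```python
from h import *
from workcell import bot,hand,get_obs
np.set_printoptions(precision=4,suppress=True)
bot.servo_line(K0+.05*PN,ori(0),.15)
for wd in (0.0,.03):
    hand.move_gripper(wd); bot.dwell(.2); o=get_obs()
    Rt=Ro.from_quat(o["orientation"]).as_matrix(); T=o["position"]; print("w",o["gripper_width"],"tcp",T,"t",o["time_s"])
    px={}
    for n in("side","top"):
        r=avg(n,3); b=np.load(f"{n}0.npz")["frame"].astype(float); np.savez(f"{n}_w{int(wd*1000)}.npz",**r)
        m=((b.max(2)-r["frame"].max(2)>40)&(r["frame"].max(2)<80))
        a,c=proj(r,T),proj(r,T+.05*Rt[:,2]); d=(c-a)/np.linalg.norm(c-a); e=np.array([-d[1],d[0]])
        Y,X=np.nonzero(m); q=np.c_[X,Y]-a; al=q@d; la=q@e; k=(np.abs(la)<(5 if wd==0 else 12))&(np.abs(al)<40)
        i=np.argsort(-al[k])[:8]; print(n,"tcp px",a,"px per m along",np.linalg.norm(c-a)/.05,"tip along px",al[k][i],"lat",la[k][i])
```

```text
w -6.0261824187362555e-05 tcp [0.5309 0.1233 0.2559] t 13.825
side tcp px [316.2068 152.3772] px per m along 291.6260007838201 tip along px [-3.8978 -3.9966 -4.4549 -4.5537 -4.6526 -4.7514 -5.1108 -5.2097] lat [ 0.8612 -0.5495  3.0268  1.616   0.2053 -1.2055  3.7816  2.3708]
top tcp px [299.4627 186.1292] px per m along 139.82502208108008 tip along px [ 1.0308  0.5714  0.2213  0.0462 -0.1289 -0.238  -0.4131 -0.5882] lat [-0.6532  2.4755  0.5064 -0.4782 -1.4627  3.6351  2.6506  1.666 ]
w 0.02974656427862076 tcp [0.5309 0.1233 0.2559] t 14.725
side tcp px [316.2077 152.3648] px per m along 291.63041489355305 tip along px [-0.9688 -1.0676 -1.526  -1.6248 -1.7236 -1.8224 -2.1819 -2.2807] lat [2.083  0.6723 4.2486 2.8378 1.427  0.0163 5.0033 3.5926]
top tcp px [299.4577 186.1251] px per m along 139.84062200303762 tip along px [ 0.8088  0.6338  0.4588 -0.1757 -0.3508 -0.5258 -1.0071 -1.1603] lat [ 9.5481  8.5636  7.579   9.7232  8.7386  7.7541 -6.3799  9.8982]
```

Run:
```python
from h import *
T=np.array([.5309,.1233,.2559])
rows=[]
for w in (0,30):
    row=[]
    for n,(x,y) in (("side",(295,130)),("top",(278,160))):
        r=dict(np.load(f"{n}_w{w}.npz")); im=cv2.resize(r["frame"][y:y+30,x:x+40].astype(np.float32),(400,300),interpolation=cv2.INTER_NEAREST)
        im=(im*1.3).clip(0,255)
        for P,c in ((T,(255,0,0)),(T-.017*PN,(0,255,0))):
            u=(proj(r,P)-[x,y]+.5)*10; cv2.circle(im,tuple(int(v) for v in u),4,c,-1)
        row.append(im)
    rows.append(np.hstack(row))
cv2.imwrite("pics/tips.png",np.vstack(rows)[:,:,::-1].astype(np.uint8))
```

```text
(no output)
```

View pics/tips.png

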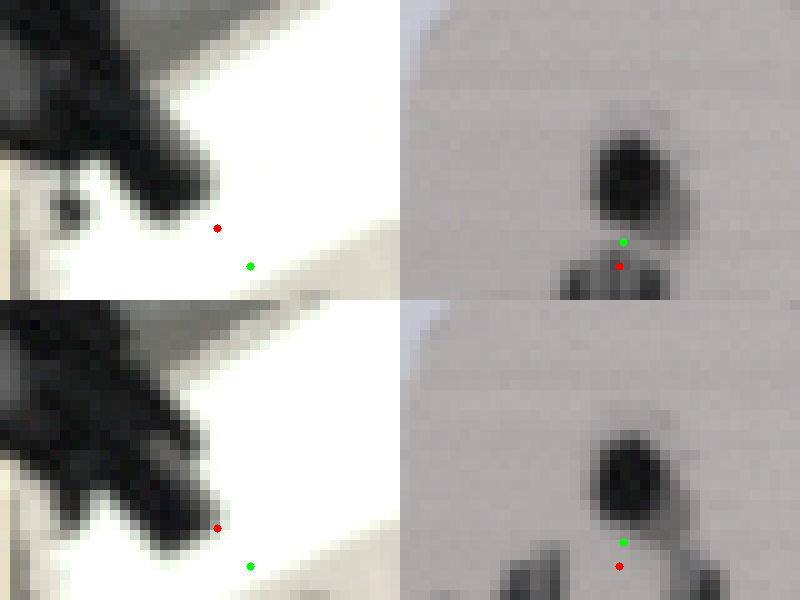

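Run:
```python
from h import *
np.set_printoptions(precision=4,suppress=True)
s=load("side");t=load("top");T=np.array([.5309,.1233,.2559])
for a in ((313,149.5),(314,150.5)):
  for b in ((299,184.6),(299,185.4)):
    P,e=tri(s,a,t,b); print(P,e,"tool-frame off from expected tip (upslope,y,normal)",PR.T@(P-(T-.017*PN)))
# scene checks: bench rays
for n,r,p in (("loupe s",s,(273,274)),("loupe t",t,(371,248)),("amber s",s,(245,165)),("amber t",t,(207,263)),("dish s",s,(384,289)),("dish t",t,(396,161))): print(n,onz(r,p,.012))
```

```text
[0.527  0.124  0.2673] 0.010899268179184414 tool-frame off from expected tip (upslope,y,normal) [0.0033 0.0006 0.0286]
[0.5259 0.124  0.2671] 0.008773378707210238 tool-frame off from expected tip (upslope,y,normal) [0.0023 0.0005 0.029 ]
[0.5289 0.1243 0.2632] 0.008849803051530708 tool-frame off from expected tip (upslope,y,normal) [0.0025 0.0009 0.0241]
[0.5279 0.1242 0.263 ] 0.006715000114609737 tool-frame off from expected tip (upslope,y,normal) [0.0016 0.0008 0.0246]
loupe s [ 0.3775 -0.094   0.012 ]
loupe t [ 0.3798 -0.0965  0.012 ]
amber s [0.3339 0.4174 0.012 ]
amber t [0.3323 0.429  0.012 ]
dish s [ 0.6689 -0.1911  0.012 ]
dish t [ 0.6707 -0.1883  0.012 ]
```

Closed fingertips show at side ≈(313.5,150), about 25 mm short of the prediction (319.5,156). The top view, which is weak in that direction, shows only about 1 px. So I'll settle it by touch: descend around the knob in small steps, watching force, until the tips reach the cover.

Run:
```python
from h import *
from workcell import bot,hand,get_obs
np.set_printoptions(precision=3,suppress=True)
hand.move_gripper(.04,40)
bot.servo_line(K0+.004*PN,ori(0),.15); bot.dwell(.1)
f0=get_obs()["wrist_force"]; d=.004
while d>-.034:
    d-=.003; bot.servo_line(K0+d*PN,ori(0),.06); f=get_obs()["wrist_force"]-f0
    if np.linalg.norm(f)>4: break
print("stop d",d,"force in port frame",PR.T@f,"pos err",PR.T@(get_obs()["position"]-K0))
hand.move_gripper(0.,40); o=get_obs(); print(o["gripper_width"],o["grip_force"],PR.T@o["wrist_force"],o["time_s"])
```

```text
stop d -0.034999999999999996 force in port frame [ 0.403 -0.199 -1.545] pos err [-0.    -0.    -0.035]
0.01841405293768478 38.9135205745697 [-1.36   2.957  2.636] 19.4
```

Gripped: 18.4 mm, 39 N. The fingertips really stand about 12 mm behind the reported TCP, about 29 mm less than stated and in agreement with the side view. Continue with that correction and swing the cover.

Run:
```python
from h import *
from workcell import bot,hand,get_obs
np.set_printoptions(precision=3,suppress=True)
def st(m): o=get_obs(); print(m,round(o["time_s"],1),PR.T@o["wrist_force"],o["ft_torque"],o["gripper_width"],o["grip_force"])
N=9
for i in range(1,N+1):
    th=1.68*i/N
    bot.servo_line(knob(a0+th)-.032*PN,ori(th),.14)
    if i in(1,2,5,9): st(i)
    if np.linalg.norm(get_obs()["wrist_force"])>35: print("force!",i); break
hand.move_gripper(.045); 
bot.servo_line(knob(a0+th)+.04*PN,ori(th),.25)
bot.reach(np.array([.40,-.05,.36]),ori(0)); st("away")
s=avg("side",4);t=avg("top",4)
def c(r,x,y,w,h,W,H): return cv2.resize(r["frame"][y:y+h,x:x+w].astype(np.float32),(W,H),interpolation=cv2.INTER_CUBIC).clip(0,255)
cv2.imwrite("pics/open2.png",np.hstack([c(s,295,130,72,72,400,400),c(t,270,140,72,72,400,400)])[:,:,::-1].astype(np.uint8))
```

```text
1 19.7 [  4.439  -5.169 -30.018] [-0.763 -0.421 -0.367] 0.01797889014259716 43.895278573036194
2 20.1 [  9.019  -5.69  -31.529] [-1.103 -1.015 -0.451] 0.018432843963068272 43.67410898208618
force! 4
away 22.7 [-0.113  0.512  0.163] [ 0.025  0.257 -0.023] 0.045003365043240165 0.0
```

View pics/open2.png

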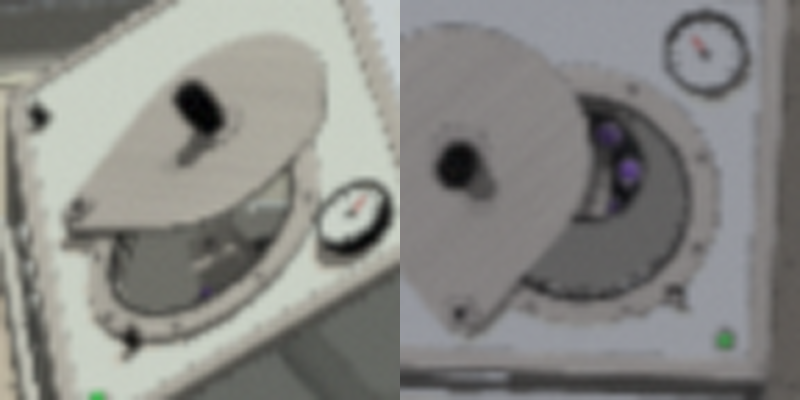

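The cover is now at about 0.75 rad (knob at side (331,149), top (281,170)), and part of the port and purple lenses are visible. The force came from pulling up along the gripped knob, so I'll regrip at a constant height, continue, and measure the knob and port numerically.

```bash
cat >> h.py <<'E'
ZO=.0295  # true tips are this much behind nominal
def knobpos(s,t,cs,ct,w=9,thr=70):
    out=[]
    for r,(x,y) in ((s,cs),(t,ct)):
        x=int(x);y=int(y);g=r["frame"][y-w:y+w+1,x-w:x+w+1].max(2)
        n,l,st,c=cv2.connectedComponentsWithStats((g<thr).astype(np.uint8)); i=1+np.argmax(st[1:,4]); out.append(c[i]+[x-w,y-w])
    P,e=tri(s,out[0],t,out[1]); P=P+.008*PN; v=PR.T@(P-PV); return P,e,np.arctan2(v[1],v[0])-a0,np.hypot(v[0],v[1]),v[2]
E
python3 - <<'E'
from h import *
from workcell import bot,hand,get_obs
np.set_printoptions(precision=4,suppress=True)
def st(m): o=get_obs(); print(m,round(o["time_s"],1),PR.T@o["wrist_force"],o["gripper_width"],o["grip_force"])
s=load("side");t=load("top")
P,e,th0,L1,h=knobpos(s,t,(331,149),(281,170)); print("knob",P,e,"th",th0,"L",L1,"h",h)
assert abs(th0-.747)<.12
D=-.031
bot.reach(knob(th0+a0)+.035*PN,ori(th0)); bot.servo_line(knob(th0+a0)+D*PN,ori(th0),.12); st("at")
hand.move_gripper(0,30); st("grip")
N=5; T1=1.69
for i in range(1,N+1):
    th=th0+(T1-th0)*i/N
    bot.servo_line(knob(a0+th)+D*PN,ori(th),.12)
    if i%2: st(i)
    if np.linalg.norm(get_obs()["wrist_force"])>45: print("force!",i); break
hand.move_gripper(.045)
bot.servo_line(knob(a0+th)+.04*PN,ori(th),.25)
bot.reach(np.array([.40,-.05,.36]),ori(0)); st("away")
s=avg("side",5);t=avg("top",5)
k=knob(a0+th)-.008*PN
print(knobpos(s,t,proj(s,k),proj(t,k)))
def c(r,x,y,w,h,W,H): return cv2.resize(r["frame"][y:y+h,x:x+w].astype(np.float32),(W,H),interpolation=cv2.INTER_CUBIC).clip(0,255)
cv2.imwrite("pics/open3.png",np.hstack([c(s,305,140,60,60,400,400),c(t,280,148,50,50,400,400)])[:,:,::-1].astype(np.uint8))
E
```

```text
knob [0.5801 0.1794 0.2287] 0.0014662894647232783 th 0.7194752764587528 L 0.08906645946591131 h 0.0006900888019215345
at 24.9 [-0.2786 -0.3339 -0.0168] 0.0449068148022574 0.0
grip 25.3 [-1.3266 -1.0459  9.4122] 0.019236701283595968 30.131152868270874
1 25.6 [0.5615 0.9311 6.1152] 0.01880887164312842 30.027546286582947
3 26.3 [4.1122 1.1081 2.3438] 0.01905623016348937 29.989535808563232
5 27.0 [5.0938 4.3537 2.1868] 0.01868185965190176 30.10198563337326
away 29.1 [-0.5041 -0.3369 -0.7332] 0.04514885463408604 0.0
(array([0.5518, 0.2546, 0.2061]), np.float64(0.0008596448465873289), np.float64(1.6891656788746017), np.float64(0.08995960952509867), np.float64(-7.758529747102158e-05))
```

View pics/open3.png

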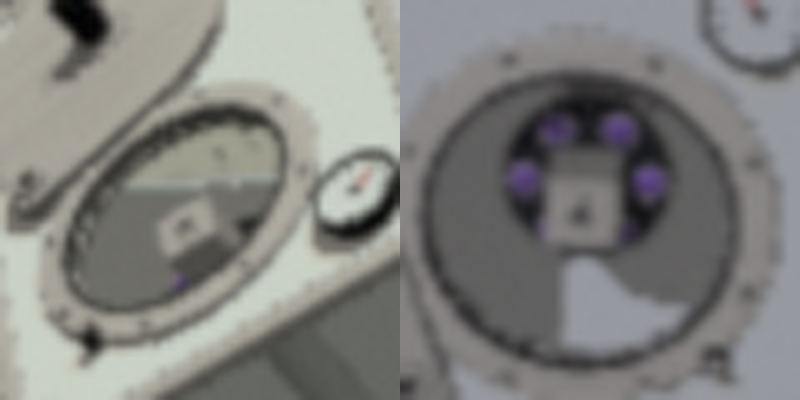

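The port is fully clear: hole centre at side ≈(331,170.5), top ≈(302.4,175). The hub's top face is at side ≈(332.5,173.7), top ≈(302.2,174.6). Triangulate both.

Run:
```python
from h import *
np.set_printoptions(precision=4,suppress=True)
s=load("side");t=load("top")
port=knob(-np.pi/4)-.0295*PN; print("port model",port)
f=lambda x,y,sc,o:((x+.5)/sc-.5+o[0],(y+.5)/sc-.5+o[1])
def rel(n,a,b):
    P,e=tri(s,f(*a,60/9 if 0 else 400/60,(305,140)),t,f(*b,8,(280,148))); print(n,P,e,"rel port model",PR.T@(P-port))
rel("hole",(177,207),(183.5,220)); rel("hubtop",(187,228),(181,217)); rel("hubhole",(186,226),(182,210))
# hole rim fit, top & side: strong radial darkening from ring to hole; sample along rays in port plane
for n,r in (("side",s),("top",t)):
    g=cv2.GaussianBlur(r["frame"].mean(2).astype(np.float32),(0,0),.6); pts=[]
    for a in np.linspace(0,2*np.pi,72,endpoint=False):
        R=np.arange(.046,.066,.0005); uv=np.array([proj(r,port+q*(np.cos(a)*PX+np.sin(a)*PY)) for q in R]).astype(np.float32)
        v=cv2.remap(g,uv[:,0],uv[:,1],cv2.INTER_LINEAR).ravel(); k=np.argmax(np.gradient(v)); 
        if np.gradient(v)[k]>1.5: pts.append((R[k]*np.cos(a),R[k]*np.sin(a)))
    pts=np.array(pts); c=np.zeros(2)
    from scipy.optimize import least_squares
    z=least_squares(lambda q:np.hypot(*(pts-q[:2]).T)-q[2],[0,0,.055],loss="soft_l1",f_scale=.001).x; print(n,len(pts),"circle rel",z)
```

```text
port model [0.5729 0.1174 0.1885]
hole [0.5766 0.1184 0.1901] 0.0022198323861095815 rel port model [ 0.0039  0.0011 -0.0008]
hubtop [0.5815 0.12   0.1766] 0.001345440394825044 rel port model [ 0.0001  0.0029 -0.0146]
hubhole [0.5823 0.1196 0.1784] 0.004103301155115241 rel port model [ 0.0018  0.0025 -0.0136]
side 72 circle rel [0.0011 0.002  0.0578]
top 72 circle rel [0.0038 0.0024 0.0582]
```

```bash
cat >> h.py <<'E'
PORT=knob(-np.pi/4)-.0295*PN+.0015*PX+.0023*PY
E
python3 - <<'E'
from h import *
from workcell import bot,hand,get_obs
np.set_printoptions(precision=4,suppress=True)
def st(m): o=get_obs(); print(m,round(o["time_s"],1),PR.T@o["wrist_force"],o["gripper_width"],o["grip_force"])
A=PORT+.06*PN; bot.reach(A,ori(0)); 
f0=get_obs()["wrist_force"]; z=.06
for z in (-.02,-.035,-.045,-.0545):
    bot.servo_line(PORT+z*PN,ori(0),.12); f=get_obs()["wrist_force"]-f0
    if np.linalg.norm(f)>6: print("contact",z,PR.T@f); break
st("at"); hand.move_gripper(0,50); st("grip"); print("z",z)
assert .022<get_obs()["gripper_width"]<.032
bot.servo_line(PORT+(z+.02)*PN,ori(0),.08); st("20mm")
bot.servo_line(PORT+(z+.145)*PN,ori(0),.15); st("out")
bot.reach(np.array([.463,-.329,.16]),down(np.radians(47.9+270))); bot.dwell(.3); st("hover"); print(get_obs()["position"])
s=avg("side",4);t=avg("top",4)
def c(r,x,y,w,h,W,H): return cv2.resize(r["frame"][y:y+h,x:x+w].astype(np.float32),(W,H),interpolation=cv2.INTER_CUBIC).clip(0,255)
cv2.imwrite("pics/hover.png",np.hstack([c(s,275,265,84,84,400,400),c(t,412,180,72,72,400,400)])[:,:,::-1].astype(np.uint8))
E
```

```text
at 32.2 [-0.1126 -1.2764  0.345 ] 0.044817806324560984 0.0
grip 32.5 [-1.8762  1.2066  8.5219] 0.025600351837518312 49.385650930926204
z -0.0545
20mm 32.9 [-1.8779  0.4177 -1.025 ] 0.02504845856644109 49.61022189818323
out 33.9 [-1.431   0.1079 -0.8622] 0.025445697110049022 49.609802439808846
hover 35.9 [-1.4974  0.1188 -1.2384] 0.025302549220551564 49.659989504143596
[ 0.4634 -0.3285  0.1603]
```

View pics/hover.png

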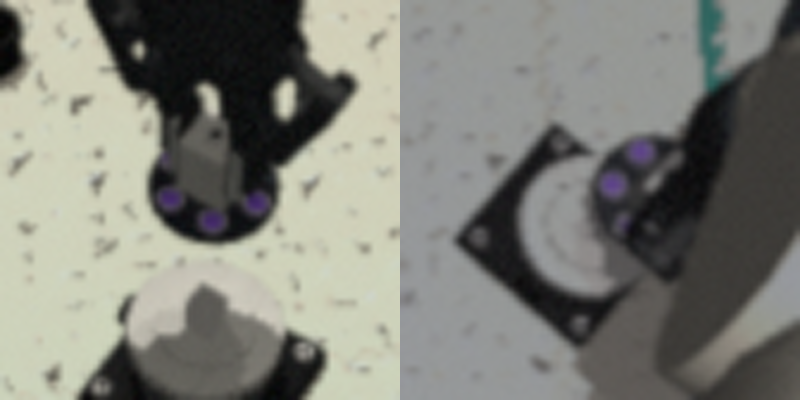

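Side: carrier disc spans cols 148–280 of the crop and its underside reaches row 242, with the spindle tip at (207,290). Top: the disc is seen left of the gripper over the table. Compare with the projected model.

Run:
```python
from h import *
np.set_printoptions(precision=4,suppress=True)
s=load("side");t=load("top")
print("table ctr tri",tri(s,(317.8,333.4),t,(445.75,220.05)),onz(s,(317.8,333.4),.055),onz(t,(445.75,220.05),.055))
T=np.array([.4634,-.3285,.1603]); f=lambda x,y:((x+.5)*.21-.5+275,(y+.5)*.21-.5+265); ft=lambda x,y:((x+.5)*.18-.5+412,(y+.5)*.18-.5+180)
# purple lens centroids
for n,r,b,m in (("side",s,(275,265,359,349),0),("top",t,(412,180,484,252),0)):
    x0,y0,x1,y1=b; F=r["frame"][y0:y1,x0:x1]; k=((F[...,2]-F[...,1]>22)).astype(np.uint8)
    N,l,stt,c=cv2.connectedComponentsWithStats(k)
    for i in range(1,N):
        if stt[i][4]>=3:
            p=c[i]+[x0,y0]; print(n,stt[i][4],p, [(onz(r,p,z)-T)[:2]*1000 for z in (.165,.17)])
print("silhouette L/R/bottom px",f(148,190),f(280,190),f(214,242))
for z in (.158,.161,.164):
    C=np.array([[*(T[:2]+.032*np.array([np.cos(a),np.sin(a)])),z] for a in np.linspace(0,6.28,60)]); u=np.array([proj(s,q) for q in C]); print(z,u.min(0),u.max(0))
```

```text
table ctr tri (array([ 0.4635, -0.3305,  0.0519]), np.float64(0.0036619358761656225)) [ 0.4612 -0.3328  0.055 ] [ 0.465  -0.3296  0.055 ]
side 14 [310.5    306.2857] [array([-21.7695,  -5.283 ]), array([-22.4592,  -9.0475])]
side 14 [328.5    307.2857] [array([ 17.8615, -14.0359]), array([ 16.9625, -17.7542])]
side 15 [319.2667 311.    ] [array([ -4.4723, -21.0201]), array([ -5.2533, -24.7014])]
top 14 [454.7857 206.6429] [array([26.5719,  5.7422]), array([25.7564,  7.4877])]
top 16 [449.75  212.625] [array([ 9.0609, 21.5019]), array([ 8.3234, 23.1771])]
silhouette L/R/bottom px (305.685, 304.505) (333.405, 304.505) (319.545, 315.425)
0.158 [305.46   294.0382] [333.5828 316.7983]
0.161 [305.4718 293.2155] [333.6416 315.9799]
0.164 [305.4835 292.39  ] [333.7006 315.1587]
```

Run:
```python
from h import *
np.set_printoptions(precision=4,suppress=True)
s=load("side");t=load("top")
print("screws mid side",onz(s,(317.26,341.99),.012),"top",onz(t,(442.2,221.3),.012))
print("table side",onz(s,(317.8,333.4),.055),"top",onz(t,(445.75,220.05),.055))
print("tip side",onz(s,(317.1,326.5),.079),"top",onz(t,(447.6,219.9),.079))
```

```text
screws mid side [ 0.4618 -0.328   0.012 ] top [ 0.4664 -0.3317  0.012 ]
table side [ 0.4612 -0.3328  0.055 ] top [ 0.465  -0.3296  0.055 ]
tip side [ 0.4595 -0.3297  0.079 ] top [ 0.4624 -0.3277  0.079 ]
```

Run:
```python
from h import *
from workcell import bot,hand,get_obs
np.set_printoptions(precision=2,suppress=True)
q=down(np.radians(47.9+270)); xy=np.array([.461,-.3295])
bot.servo_line([*xy,.09],q,.12); bot.dwell(.15); o=get_obs(); f0,m0=o["wrist_force"],o["ft_torque"]; z=.086
while z>.0525:
    bot.servo_line([*xy,z],q,.06); o=get_obs(); f=o["wrist_force"]-f0
    if np.linalg.norm(f)>1.5: print(round(z,4),"f",f,"m",o["ft_torque"]-m0,"xy",xy*1000,"z",o["position"][2]*1000)
    if f[2]>18: break
    xy=xy+np.clip(f[:2]*.00015,-.0007,.0007); z-=.002
print("end",z,o["position"],f,o["gripper_width"],o["time_s"])
```

```text
0.084 f [-1.02 -1.18 -0.18] m [-0.07 -0.11  0.01] xy [ 460.95 -329.49] z 83.85008199085414
0.076 f [-1.19 -0.12  1.47] m [-0.03 -0.05  0.01] xy [ 460.5  -329.63] z 75.87406328466045
0.074 f [ 1.83 -0.97 -0.53] m [-0.2  -0.25  0.04] xy [ 460.32 -329.64] z 73.96054677347557
0.056 f [-1.57  1.19  6.52] m [0.03 0.07 0.01] xy [ 460.43 -330.08] z 56.43523837705598
0.054 f [-7.27  4.35 28.68] m [0.86 1.15 0.01] xy [ 460.2 -329.9] z 56.36601767395185
end 0.053999999999999965 [ 0.46 -0.33  0.06] [-7.27  4.35 28.68] 0.025592425826569953 41.4167
```

Fully home: z stopped at 56.4 mm with the reaction rising to 29 N. Release, retreat, then close the cover.

Run:
```python
from h import *
from workcell import bot,hand,get_obs
np.set_printoptions(precision=3,suppress=True)
def st(m): o=get_obs(); print(m,round(o["time_s"],1),PR.T@o["wrist_force"],o["gripper_width"],o["grip_force"])
q=down(np.radians(47.9+270)); p=get_obs()["position"]
bot.servo_line([p[0],p[1],.0562],q,.05); hand.move_gripper(.045); st("released")
bot.servo_line([p[0],p[1],.16],q,.15)
bot.reach(np.array([.40,-.05,.36]),ori(0)); st("via")
D=-.031; T1=1.69
bot.reach(knob(a0+T1)+.04*PN,ori(T1)); bot.servo_line(knob(a0+T1)+D*PN,ori(T1),.12)
hand.move_gripper(0,30); st("grip"); f0=get_obs()["wrist_force"]
assert .015<get_obs()["gripper_width"]<.022
for th in np.r_[np.linspace(T1,.12,9)[1:],.06,.02,-.01,-.03,-.045,-.06,-.075,-.09,-.105]:
    bot.servo_line(knob(a0+th)+D*PN,ori(th),.14 if th>.1 else .08)
    a=a0+th; tg=-PX*np.sin(a)+PY*np.cos(a); ft=get_obs()["wrist_force"]@tg
    if th<.15: print(round(th,3),"tangential",round(ft,2),PR.T@get_obs()["wrist_force"])
    if th<.1 and ft>14: break
st("shut?")
hand.move_gripper(.045); bot.servo_line(knob(a0+th)+.04*PN,ori(th),.25)
bot.reach(np.array([.40,-.05,.36]),ori(0)); st("away")
s=avg("side",5);t=avg("top",5); k=knob(a0+th)-.008*PN
print(knobpos(s,t,proj(s,k),proj(t,k)))
for n,r,b in (("side",s,(290,300,350,345)),("top",t,(425,200,470,240))):
    x0,y0,x1,y1=b; F=r["frame"][y0:y1,x0:x1]; N,l,stt,c=cv2.connectedComponentsWithStats((F[...,2]-F[...,1]>22).astype(np.uint8))
    P=np.array([onz(r,c[i]+[x0,y0],.064)[:2] for i in range(1,N) if stt[i][4]>=3]); print(n,"lenses",P.tolist(),"mean",P.mean(0))
```

```text
released 42.0 [ 0.031  1.173 -0.274] 0.0451137765431696 0.0
via 44.5 [ 0.115 -0.186 -0.17 ] 0.04500940508190894 0.0
grip 46.9 [ 0.901 -0.228  7.468] 0.01918091867599916 30.589563846588135
0.12 tangential -0.49 [-16.099  10.37   24.072]
0.06 tangential -1.12 [-17.619  12.192  24.051]
0.02 tangential -1.14 [-18.079  13.665  23.901]
-0.01 tangential 0.3 [-16.879  15.437  24.425]
-0.03 tangential -0.63 [-18.271  16.085  25.747]
-0.045 tangential 0.89 [-16.963  17.446  23.98 ]
-0.06 tangential 4.35 [-16.472  22.317  21.613]
-0.075 tangential 7.54 [-14.868  25.83   17.105]
-0.09 tangential 11.35 [-12.569  29.564  15.337]
-0.105 tangential 13.43 [-13.484  34.267  12.694]
shut? 52.0 [-13.484  34.267  12.694] 0.01849269967401116 32.40092307329178
away 53.9 [ 0.037 -0.5    0.218] 0.04501417488411093 0.0
(array([0.557, 0.12 , 0.213]), np.float64(0.0017849389138472726), np.float64(-0.04359847730992328), np.float64(0.08720128879952257), np.float64(0.00016691660955809456))
side lenses [[0.4421009492193383, -0.31397219568529366], [0.4833883298552333, -0.3230994403409859], [0.43843449241562693, -0.33713852647918585], [0.4783837514978908, -0.3458541228702281], [0.45554608998035134, -0.3532771320344944]] mean [ 0.46  -0.335]
top lenses [[0.48706803998162584, -0.3242626088742566], [0.4845769039128172, -0.3477507353772366], [0.4690858803517696, -0.3077765247850528], [0.4580804308981517, -0.3550154049661093], [0.44667417936730247, -0.3154649406836007], [0.44197325352914746, -0.3380305108710022]] mean [ 0.465 -0.331]
```

The cover is on its stop: the knob lies within 0.6 mm of the port axis, and the tangential force rose against the stop. The carrier is seated and centred. Handing in.

```bash
python3 -c "
from workcell import hand_in
print(hand_in())"
```

```text
the job is handed in; nothing more can be done
None
```

The job is handed in: the carrier is fully home on the stand's spindle, the cover is swung back against its shut stop, the other things on the bench were not touched, and about 54 s of the 72 s were used (no verdict came back).

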